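# Count along the offcut rack and push the offcut into the third gap

## Task

Counting every gap, full or empty, from the red end of the offcut rack, run a fingertip along its springy rail from the first gap past the second to the third, pressing the rail down lightly, and do not run on to the fourth. Then, without lifting it, push the loose offcut that lies in front of the rack end-on into that third gap until it is fully home against the back board. Leave the other things where they are and finish clear of everything.

Things in the scene. Friction and masses are not known exactly. Their poses are not given: they have to be found in the camera images.
- rack: Fixed plywood rack, six gaps in a row, open to the robot, no floor (bench top). Origin: on the bench, mid mouth line; x into the gaps, y along the row; yaw within 0.15. Gap centres y = -155, -93, -31, 31, 93, 155 mm, each 54 mm wide; dividers 8 mm thick, 34 mm high, rounded noses, from x = 0 to the back board: face x = 85 mm, 16 mm thick, 46 mm high. A red and a grey plate close the ends.
- red_end: Red upright plate, 100 x 12 x 60 mm, at one end of the rack: y = +188 or -188 mm in the rack's frame (varies; a grey one is at the other end). Origin: centre of its underside, x = 50 mm in the rack's frame; axes parallel to the rack's. Gaps are counted from here: centres of gaps one to four lie 33, 95, 157, 219 mm along the row from this origin.
- rail_mid (a point): Middle of the top face of the aluminium rail: x = 50, y = 0 mm in the rack's frame, 62 mm above the bench when not pressed. The rail is 18 mm wide (x), 8 mm thick and 356 mm long, along the whole row over the gaps, on rubber mounts; it sinks straight down as a whole wherever it is pressed.
- rail (a joint): How far the rail is pressed down, m: 0 at rest, stop at 0.006. It starts to sink at about 1.5 N, meets its stop at about 6 N, and springs back. From 0.001 on it counts as pressed, and as pressed at a gap while the TCP is within 24 mm, along the row, of that gap's centre.
- offcut: Loose sawn wood offcut, 45 (x) x 101 (y) x 22 (z) mm, 35 to 70 g, flat on the bench in front of the rack, its y axis along the rack's -x within 0.2 rad. Origin: centre of its underside. Home in a gap, one end touches the back board, its centre is 34.5 mm inside the mouth and the other end 16 mm out of it.
- block: Bystander: loose red-brown wood block, 50 x 91 x 40 mm, stored in one of the two outermost gaps; reaches at most 16 mm out of the mouth. Origin: centre of its underside.
- wedge: Bystander: loose wooden wedge, 30 x 110 x 22 mm, stored in the other outermost gap; reaches 25 mm out of the mouth. Origin: centre of its underside.
- pliers: Bystander: pliers with red handles, 64 x 166 x 13 mm, lying on the bench right of the rack. Origin: centre of its underside.
- tape_measure: Bystander: yellow and black tape measure, 35 x 91 x 64 mm, standing on the bench left of the rack. Origin: centre of its underside.
- offcut_6: Bystander: loose red-brown offcut, 38 x 131 x 38 mm, lying on the bench at the left, near the mitre saw. Origin: centre of its underside.
Mind the look-alikes: they are no part of the job. What is shaped like the offcut but green is not meant.

How it is judged:
By the outcome, as a careful person would: the job done as asked, in the order asked, and still so for the second after the job is handed in, with the robot touching nothing.
It also fails if it takes over 61 s, if anything falls off the work surface, if the arm or the gripper's body presses on something with over 40 N, if the wrist force passes 120 N, or if a joint passes its speed limit or range.

## Robot

A 6-joint arm with a two-finger parallel gripper is mounted at the origin on a cart in front of the work surface, level with it; the furniture and walls round the work are solid. World frame = base frame: x ahead of the robot, y to its left, z up, the work surface at z = 0. Lengths are in m, angles in rad, forces in N, time in s.
With the tool pointing down it reaches from about 0.275 to 0.725 m from the base axis. Payload 15.9 kg.
Tool frame: the origin (TCP) lies between the finger pads, 19 mm behind the fingertips; this is the grasp point; z points along the fingers, y is the line along which they close (so a half turn about z gives the same grasp; the last joint's range is limited). The gripper opens to 85 mm and grips with 20 to 120 N. Pads are 22 mm wide; open, the fingers measure 114 mm over their backs; the gripper's body (76 mm by 85 mm) begins 54 mm behind the grasp point. The pads swing forward as they close: fully open they stand 13 mm farther back than shut.
Start: joints at [-1.325, 0.213, -0.034, 1.323, 0, 1.571], TCP at [0.122, -0.485, 0.25] pointing down, gripper open.
Joint ranges: [-2.98, 2.98], [-0.74, 1.72], [-1.14, 1.35], [-2.1, 2.04], [-1.57, 1.44], [-3.14, 3.14]. Speed limits (rad/s): [1.89, 1.89, 2.39, 2.57, 3.14, 3.14].

## Interface

Orientations are given as a unit quaternion [x, y, z, w].
In Python, from plant import robot gives the robot as it stands. Calls block until the motion is done:
- robot.goto(position, orientation): joint-space move of the TCP to a pose.
- robot.movel(position, orientation=None, speed=0.15, guard=None): straight line of the TCP; orientation=None keeps the orientation; speed is the mean speed in m/s. With guard (N) it stops when the force on the tool has changed by that much, and returns True; else False.
- robot.set_joints(angles): joint-space move.
- robot.ungrasp() and robot.grasp(grasp_force=None): open the fingers fully, or close them until they stop; grasp_force is the grip in N (None keeps the last).
- robot.wait(seconds).
- robot.solve_ik(position, orientation): joint angles nearest the present ones, or None.
- robot.observe(): the state.
- robot.read_camera(name): name is "scene" or "top" or "wrist"; returns (picture, depth): 384x512x3 uint8, red, green, blue; 384x512 float32, m along the optical axis (not along the pixel's ray), 0 where there is no reading.
- robot.calibration(name): a dict with "K" (3x3 intrinsics, pixels), "cam_to_world" (4x4, takes a point from camera to world coordinates); the wrist camera has in their place "mount" (4x4, takes a point from camera to tool coordinates, whose origin is the TCP and whose axes are the flange's). Camera axes: x right, y down, z forward; pixel columns grow to the right and rows downward; lengths in m; the calibration is good to about 2 mm. A picture is of the moment at which its call begins: read the wrist's pose just before it. calibration takes no time and is no camera call.
A pose or a line that the arm cannot do raises robot.IKError and nothing moves.
- robot.sign_off(): hands the job in; it is judged then, once.
The state is a dict: "time_s": time; "joints": joint angles; "joint_vel": joint speeds; "joint_torque": joint torques, N m; "tcp_pos": TCP position; "tool_rot": TCP orientation; "ft_force": force on the tool from outside, world axes, zero at the start; "wrist_torque": the same for the moment, N m; "gripper_width": finger opening in m; "gripper_force": force on a finger pad.
Only numpy, scipy, OpenCV 4.12 (cv2) and the standard library are available. Lean on these libraries where they do the work, as an engineer would, in place of code of your own. Each camera call takes 0.05 s, during which the arm holds its last target. There are 200 camera calls.

## Working session

There is one attempt and no reset: what is moved stays moved. The work goes in short steps, each a Python script; the robot and the scene stay as the last script left them, time stands still between calls to the robot, and variables do not carry over. Pictures are saved under pics/ and viewed, at most 10 in all, crops included, and the job is handed in when it is done.

```bash
mkdir -p pics; ls; python3 - <<'E'
from plant import robot
import cv2,numpy as np
for n in("top","scene"):
    im,d=robot.read_camera(n); np.savez(f"{n}.npz",im=im,d=d); c=robot.calibration(n); print(n,np.round(c["K"],1).tolist(),np.round(c["cam_to_world"],3).tolist())
    cv2.imwrite(f"pics/{n}.png",cv2.resize(im[:,:,::-1],(800,600)))
print(robot.observe())
E
```

```text
pics
top [[421.0, 0.0, 260.4], [0.0, 421.0, 191.2], [0.0, 0.0, 1.0]] [[0.387, -0.874, 0.294, 0.17], [-0.922, -0.37, 0.114, -0.142], [0.009, -0.315, -0.949, 1.342], [0.0, 0.0, 0.0, 1.0]]
scene [[360.8, 0.0, 251.1], [0.0, 360.8, 189.0], [0.0, 0.0, 1.0]] [[-0.474, -0.672, 0.569, -0.154], [-0.88, 0.367, -0.301, 0.385], [-0.007, -0.643, -0.766, 1.011], [0.0, 0.0, 0.0, 1.0]]
{'time_s': 0.1, 'joints': array([-1.32498274e+00,  2.13303235e-01, -3.49338544e-02,  1.32349343e+00,
        1.29012154e-05,  1.57079252e+00]), 'joint_vel': array([ 0.00110046, -0.00090609,  0.00038144,  0.0003861 ,  0.00051629,
        0.00030657]), 'joint_torque': array([ 2.40207964e-04, -6.87243247e+01,  4.87808633e+01,  1.21183225e-02,
       -1.39345539e-04,  2.75823720e-05]), 'tcp_pos': array([ 0.12161338, -0.48471737,  0.24959229]), 'tool_rot': array([ 9.92456122e-01,  1.22599460e-01, -5.08620125e-05, -4.64363359e-04]), 'ft_force': array([-0.55518834,  0.44566568,  0.70363691]), 'wrist_torque': array([-0.00796382, -0.04003975,  0.0446988 ]), 'gripper_force': 0.0, 'gripper_width': 0.08540755873310685}
```

View pics/top.png

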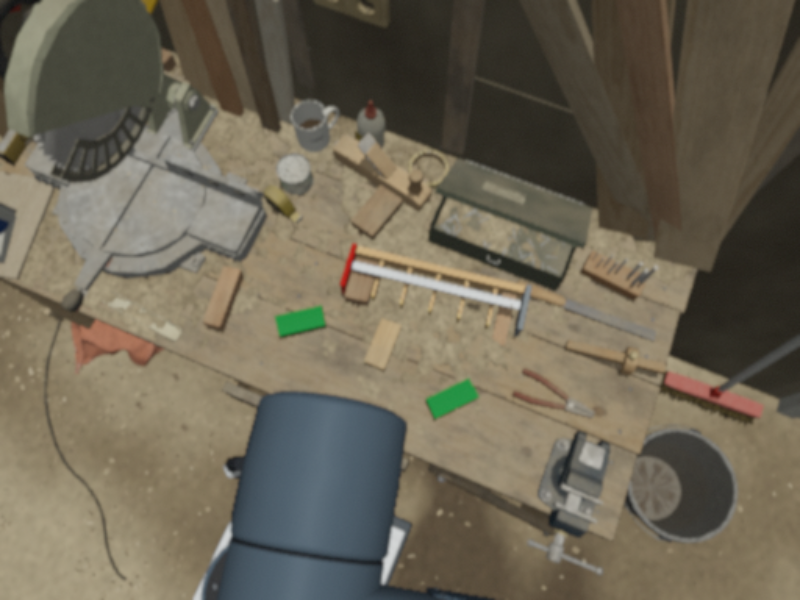

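View pics/scene.png

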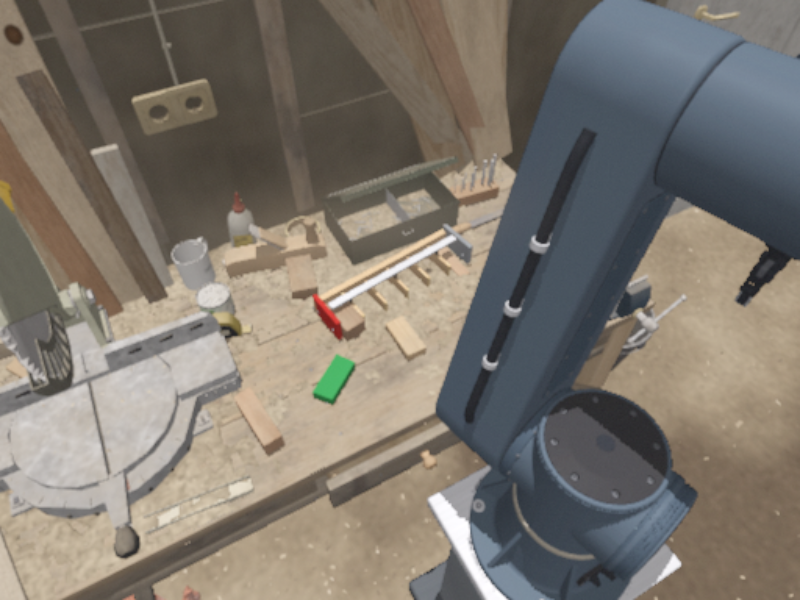

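Top view: the red plate is at (349,267), on the left, the rail runs from (355,265) to (518,303), and the block is in gap one. Candidates for the offcut are the plain wood piece at (382,344), the green ones at (300,321) and (452,398), and the red-brown offcut_6 at (223,296). The plain piece in front of the rack fits: it is wood-coloured, about 45x101, and lies end-on to the rack. The green ones are look-alikes.

```bash
cat > h.py <<'E'
import numpy as np,cv2
from plant import robot
def cloud(n,d):
    c=robot.calibration(n);K=c["K"];v,u=np.mgrid[:384,:512]
    P=np.stack([(u-K[0,2])/K[0,0]*d,(v-K[1,2])/K[1,1]*d,d],-1)
    T=np.array(c["cam_to_world"]); return P@T[:3,:3].T+T[:3,3]
E
python3 - <<'E'
from h import *
for n in("top","scene"):
    z=np.load(n+".npz");im,d=z["im"],z["d"];W=cloud(n,d);H=cv2.cvtColor(im,cv2.COLOR_RGB2HSV)
    ok=(d>0)&(W[...,0]>.2)&(W[...,0]<.75)&(abs(W[...,1])<.4)
    X=W[...,2]
    def rep(name,m):
        k,l,s,_=cv2.connectedComponentsWithStats(m.astype(np.uint8))
        i=1+np.argmax(s[1:,4]);p=W[l==i];r=cv2.minAreaRect(p[:,:2].astype(np.float32)*1000)
        print(n,name,s[i].tolist(),np.round(r[0],1),np.round(r[1],1),round(r[2],1),"z",np.round(np.percentile(p[:,2],[10,50,90]),4), "next",sorted(s[1:,4])[-3:])
        return p
    rep("red",ok&(H[...,1]>200)&((H[...,0]<6)|(H[...,0]>174)))
    p=rep("rail",ok&(H[...,1]<40)&(H[...,2]>130)&(X>.05)&(X<.08))
    bench=np.median(X[ok&(X<.01)]);print("bench",bench)
    win=np.zeros_like(ok)
    if n=="top": win[198:243,222:265]=1
    else: win[195:235,240:275]=1
    rep("offcut",ok&win&(X>bench+.012)&(X<bench+.035))
im=np.load("top.npz")["im"][150:250,205:345]
cv2.imwrite("pics/crop.png",cv2.resize(im[:,:,::-1],(784,560),interpolation=cv2.INTER_CUBIC))
E
```

```text
top red [219, 157, 8, 28, 57] [586.8 152.3] [92.8  7.9] 9.0 z [0.0562 0.0593 0.0625] next [np.int32(57)]
top rail [225, 168, 108, 31, 618] [617.7 -28.9] [ 21.  358.8] 8.5 z [0.0578 0.0621 0.0653] next [np.int32(132), np.int32(160), np.int32(618)]
bench 0.000497972894202392
top offcut [233, 204, 24, 33, 436] [470.   25.3] [100.3  45.8] 1.4 z [0.0184 0.0221 0.0255] next [np.int32(1), np.int32(436)]Traceback (most recent call last):
  File "<stdin>", line 11, in <module>
  File "<stdin>", line 8, in rep
    return _wrapfunc(a, 'argmax', axis=axis, out=out, **kwds)
    return bound(*args, **kwds)
ValueError: attempt to get argmax of an empty sequence
```

```bash
python3 - <<'E'
from h import *
for n in("top","scene"):
    z=np.load(n+".npz");im,d=z["im"],z["d"];W=cloud(n,d);H=cv2.cvtColor(im,cv2.COLOR_RGB2HSV);X=W[...,2]
    ok=(d>0)&(W[...,0]>.2)&(W[...,0]<.75)&(abs(W[...,1])<.4)
    b=np.median(X[ok&(abs(X)<.012)])
    for name,m in(("red",(H[...,1]>150)&((H[...,0]<8)|(H[...,0]>172))&(X>b+.05)),("rail",(H[...,1]<60)&(H[...,2]>110)&(X>b+.05)&(X<b+.08)),
       ("offcut",(abs(W[...,0]-.47)<.075)&(abs(W[...,1]-.025)<.05)&(X>b+.012)&(X<b+.035))):
        m=(ok&m).astype(np.uint8);k,l,s,_=cv2.connectedComponentsWithStats(m)
        if k<2: print(n,name,"none");continue
        i=1+np.argmax(s[1:,4]);p=W[l==i]
        r=cv2.minAreaRect(p[:,:2].astype(np.float32)*1000);f=cv2.fitLine(p[:,:2].astype(np.float32),cv2.DIST_HUBER,0,.01,.01).ravel()
        print(n,name,s[i].tolist(),np.round(r[0],1),np.round(r[1],1),"line",np.round(f,4),"z",np.round(np.median(p[:,2])-b,4),"b",round(b,4))
im=np.load("top.npz")["im"][150:250,205:345]
cv2.imwrite("pics/crop.png",cv2.resize(im[:,:,::-1],(784,560),interpolation=cv2.INTER_CUBIC))
E
```

```text
top red [218, 156, 10, 28, 93] [588.9 154.2] [97.6 11.2] line [0.9872 0.1597 0.5862 0.1536] z 0.0587 b 0.001
top rail [225, 168, 115, 44, 726] [638.6 -37.9] [ 96.9 378.1] line [ 0.1474 -0.9891  0.6186 -0.0437] z 0.0608 b 0.001
top offcut [233, 204, 24, 33, 434] [470.   25.3] [100.3  45.8] line [0.9994 0.0336 0.469  0.0248] z 0.0211 b 0.001
scene red [201, 189, 17, 20, 82] [588.6 156.5] [97.9  9.9] line [0.9907 0.1361 0.5917 0.1581] z 0.0581 b -0.0001
scene rail [211, 144, 92, 54, 506] [637.2 -40.4] [ 96.  373.5] line [ 0.1397 -0.9902  0.6073  0.0226] z 0.0608 b -0.0001
scene offcut [247, 202, 26, 27, 350] [469.2  26.4] [102.5  45.8] line [0.9983 0.0578 0.4721 0.0272] z 0.0208 b -0.0001
```

View pics/crop.png

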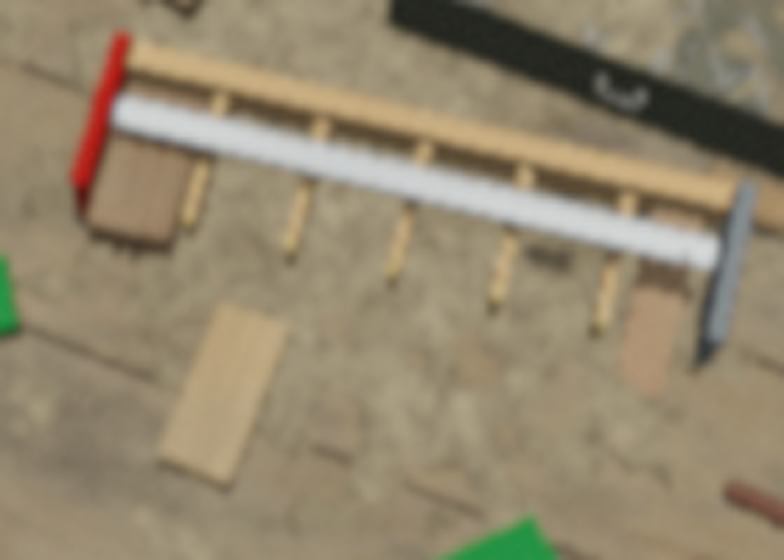

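The crop confirms that the plain wood piece at crop (223,395) is the offcut. The block is in gap one beside the red plate, and the wedge is in gap six. The offcut lies about 45 mm toward red from gap three's axis. Now moving to the rail.

```bash
cat >> h.py <<'E'
yaw=.145;mid=np.array([.617,-.0295]);c,s=np.cos(yaw),np.sin(yaw);R=np.array([[c,-s],[s,c]])
Q=[np.array([np.cos(yaw/2),np.sin(yaw/2),0,0]),np.array([-np.sin(yaw/2),np.cos(yaw/2),0,0])]
def rk(x,y,z): return np.r_[mid+R@[x-.05,y],z]   # rack frame -> world
def inrack(p): return R.T@(np.asarray(p)[:2]-mid)+[.05,0]
def st(t=""):
    o=robot.observe();print(t,round(o["time_s"],2),"rack",np.round(inrack(o["tcp_pos"])*1e3,1),"z",round(o["tcp_pos"][2]*1e3,1),"F",np.round(o["ft_force"],2));return o
E
python3 - <<'E'
from h import *
q0=robot.observe()["joints"]
sols=[robot.solve_ik(rk(.05,.155,.2),q) for q in Q]
for a in sols: print(np.round(a,2) if a is not None else a)
i=min((i for i in(0,1) if sols[i] is not None),key=lambda i:abs(sols[i][5]-q0[5]));print("Q",i)
open("qi","w").write(str(i))
robot.grasp(20)
robot.goto(rk(.05,.155,.2),Q[i]);st("above")
robot.movel(rk(.05,.155,.09),speed=.15);st("near")
print(robot.movel(rk(.05,.155,.075),speed=.02,guard=2.7));st("touch");robot.wait(.2);st()
E
```

```text
[ 0.21  0.45  0.17  1.29  0.   -3.08]
[0.21 0.45 0.17 1.29 0.   0.06]
Q 1
above 3.59 rack [ 50.  154.1] z 200.1 F [ 0.25  0.83 -0.17]
near 4.47 rack [ 50.5 154.9] z 90.9 F [-0.04  0.38  0.93]
True
touch 5.08 rack [ 50.1 155. ] z 77.3 F [1.69 0.5  3.15]
 5.28 rack [ 50.1 155. ] z 77.6 F [1.11 0.5  4.05]
```

```bash
python3 - <<'E'
from h import *
for y in(.124,.093,.062,.033):
    robot.movel(rk(.05,y,.0776),speed=.05);st("slide")
robot.wait(.2);st("at 3")
robot.movel(rk(.05,.033,.13),speed=.08);st("up")
# over to the +y side of the offcut
p=R.T@(np.array([.4697,.0258])-mid)+[.05,0];print("offcut rack",p)
robot.movel(rk(p[0]-.005,p[1]+.055,.13),speed=.15)
robot.movel(rk(p[0]-.005,p[1]+.055,.026),speed=.1);st("beside")
E
```

```text
slide 6.05 rack [ 50.  123.5] z 77.6 F [ 0.31 -2.01  4.33]
slide 6.82 rack [50.  92.5] z 77.6 F [-0.44 -2.34  3.41]
slide 7.58 rack [50.  61.5] z 77.6 F [ 0.36 -2.46  4.1 ]
slide 8.32 rack [50.  32.5] z 77.6 F [ 0.17 -2.1   2.92]
at 3 8.52 rack [50. 33.] z 77.6 F [ 0.17 -1.96  3.68]
up 9.32 rack [49.7 33.1] z 129.5 F [ 0.7  -0.5   1.07]
offcut rack [-0.08776379  0.07600341]
beside 11.82 rack [-92.4 131. ] z 26.5 F [-0.16 -0.69  0.76]
```

```bash
cat >> h.py <<'E'
def look(tag):
    im,d=robot.read_camera("top");W=cloud("top",d);X=W[...,2];H=cv2.cvtColor(im,cv2.COLOR_RGB2HSV)
    P=(W[...,:2]-mid)@R+[.05,0]
    m=(d>0)&(P[...,0]>-.16)&(P[...,0]<.05)&(P[...,1]>-.03)&(P[...,1]<.125)&(X>.013)&(X<.034)
    k,l,s,_=cv2.connectedComponentsWithStats(m.astype(np.uint8));i=1+np.argmax(s[1:,4]);p=P[l==i]
    r=cv2.minAreaRect(p.astype(np.float32)*1000);f=cv2.fitLine(p.astype(np.float32),cv2.DIST_HUBER,0,.01,.01).ravel()
    print(tag,s[i].tolist(),"rack ctr",np.round(r[0],1),np.round(r[1],1),"ang",round(r[2],1),"slope",round(f[1]/f[0],3))
    cv2.imwrite(f"pics/{tag}.png",cv2.resize(im[140:260,190:350,::-1],(640,480),interpolation=cv2.INTER_CUBIC))
E
python3 - <<'E'
from h import *
look("l0")
robot.movel(rk(-.0924,.074,.026),speed=.04);st("pushed")
robot.movel(rk(-.0924,.09,.026),speed=.1)
robot.movel(rk(-.0924,.09,.12),speed=.15)
robot.movel(rk(-.19,.10,.15),speed=.2);st()
look("l1")
E
```

```text
l0 [233, 204, 24, 33, 374] rack ctr [-87.6  75.3] [ 45.5 101.3] ang 84.3 slope -0.18
pushed 13.45 rack [-92.4  74.1] z 26.0 F [0.39 0.39 0.21]
 15.2 rack [-189.3   99.9] z 149.8 F [ 0.12  0.38 -0.56]
l1 [247, 206, 20, 33, 428] rack ctr [-83.8  37.3] [101.3  45.3] ang 2.5 slope 0.047
```

View pics/l1.png

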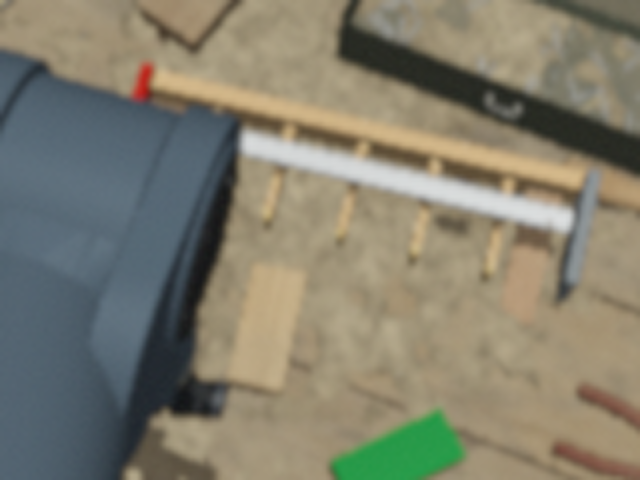

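The lateral push worked: the offcut, at crop (268,328), is now nearly parallel to the rack. I'll check the divider positions in the same view before the final trim.

```bash
python3 - <<'E'
from h import *
for n in("top","scene"):
    d=np.load(n+".npz")["d"];W=cloud(n,d);P=(W[...,:2]-mid)@R+[.05,0]
    m=(d>0)&(P[...,0]>-.005)&(P[...,0]<.036)&(abs(P[...,1])<.14)&(W[...,2]>.018)&(W[...,2]<.045)
    k,l,s,_=cv2.connectedComponentsWithStats(m.astype(np.uint8),connectivity=8)
    for i in range(1,k):
        p=P[l==i]
        if len(p)>8: print(n,s[i].tolist(),len(p),"x",np.round(p[:,0].min()*1e3),np.round(p[:,0].max()*1e3),"y",np.round(np.median(p[:,1])*1e3,1),"z",np.round(np.median(W[l==i][:,2]),3))
E
```

```text
top [233, 179, 9, 13, 80] 80 x -4.0 35.0 y 128.9 z 0.037
top [256, 185, 5, 12, 32] 32 x 0.0 36.0 y 59.9 z 0.033
top [274, 189, 5, 12, 30] 30 x 0.0 35.0 y -1.4 z 0.034
top [292, 194, 5, 11, 28] 28 x 1.0 35.0 y -63.4 z 0.034
top [311, 198, 5, 12, 31] 31 x 1.0 36.0 y -124.7 z 0.034
scene [281, 165, 8, 9, 37] 37 x -1.0 36.0 y -122.2 z 0.031
scene [268, 173, 8, 8, 36] 36 x 0.0 36.0 y -60.8 z 0.031
scene [255, 180, 7, 10, 32] 32 x -2.0 35.0 y 1.3 z 0.029
scene [241, 188, 8, 10, 40] 40 x -1.0 35.0 y 63.5 z 0.03
scene [224, 196, 10, 9, 50] 50 x -5.0 35.0 y 130.5 z 0.037
```

```bash
python3 - <<'E'
from h import *
robot.movel(rk(-.077,.09,.12),speed=.2)
robot.movel(rk(-.077,.09,.026),speed=.12)
robot.movel(rk(-.077,.0665,.026),speed=.03);st("pushed")
robot.movel(rk(-.077,.085,.026),speed=.1)
robot.movel(rk(-.077,.085,.12),speed=.15)
robot.movel(rk(-.19,.10,.12),speed=.2);st()
look("l2")
E
```

```text
pushed 17.85 rack [-77.   66.5] z 26.0 F [-0.7  -0.25  0.94]
 19.68 rack [-189.    99.9] z 120.0 F [ 1.01 -0.29  0.07]
l2 [249, 207, 21, 33, 432] rack ctr [-84.9  29.3] [ 45.  101.7] ang 89.7 slope -0.005
```

```bash
python3 - <<'E'
from h import *
y=.0297
robot.movel(rk(-.175,y,.12),speed=.2)
robot.movel(rk(-.175,y,.026),speed=.15)
print(robot.movel(rk(-.10,y,.026),speed=.05,guard=6));st("mouth")
print(robot.movel(rk(-.045,y,.026),speed=.04,guard=6));st("in")
print(robot.movel(rk(-.015,y,.026),speed=.02,guard=5));st("home?")
look("l3")
E
```

```text
False
mouth 22.66 rack [-100.2   29.7] z 26.0 F [ 0.3  -0.61  0.18]
False
in 24.18 rack [-45.2  29.7] z 26.0 F [-0.34  0.45 -1.02]
True
home? 25.15 rack [-26.1  29.7] z 25.5 F [ 0.22 -0.04 -1.08]Traceback (most recent call last):
  File "<stdin>", line 8, in <module>
  File "h.py", line 17, in look
    k,l,s,_=cv2.connectedComponentsWithStats(m.astype(np.uint8));i=1+np.argmax(s[1:,4]);p=P[l==i]
                                                                     ~~~~~~~~~^^^^^^^^^
    return _wrapfunc(a, 'argmax', axis=axis, out=out, **kwds)
    return bound(*args, **kwds)
ValueError: attempt to get argmax of an empty sequence
```

```bash
python3 - <<'E'
from h import *
y=.0297
print(robot.movel(rk(-.012,y,.026),speed=.02,guard=10));st("home?");robot.wait(.3);st()
robot.movel(rk(-.09,y,.026),speed=.1)
robot.movel(rk(-.09,y,.15),speed=.2)
robot.movel(rk(-.19,.16,.2),speed=.25);st("clear")
for n in("top","scene"):
    im,d=robot.read_camera(n);np.savez("end_"+n,im=im,d=d)
    cv2.imwrite(f"pics/end_{n}.png",cv2.resize(im[120:264,180:372,::-1],(768,576),interpolation=cv2.INTER_CUBIC))
try: look("l4")
except Exception as e: print(e)
E
```

```text
True
home? 25.48 rack [-26.1  29.8] z 25.0 F [0.38 0.83 0.44]
 25.77 rack [-26.4  29.8] z 24.8 F [-0.01  0.38  0.19]
clear 28.16 rack [-189.8  159.6] z 199.4 F [ 0.73 -0.16  0.35]
l4 [256, 183, 20, 23, 296] rack ctr [16.  31.7] [67.3 64.2] ang 1.4 slope 0.074
```

View pics/end_top.png

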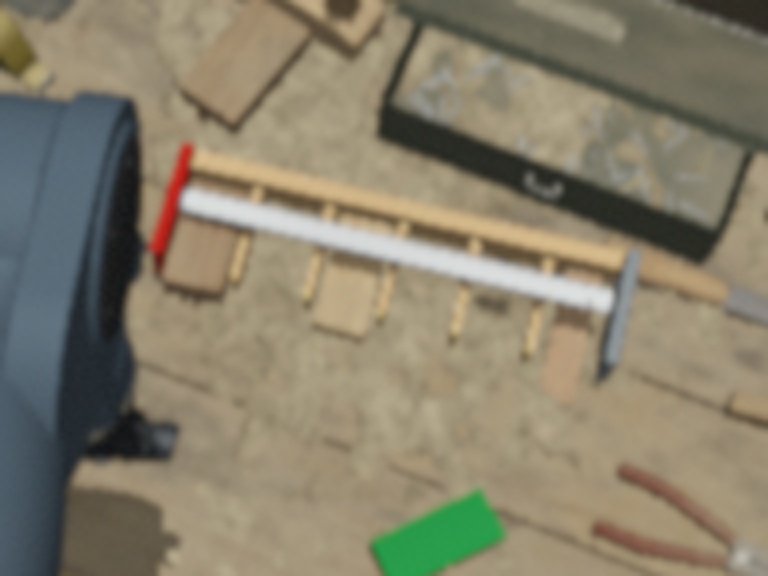

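The picture shows the offcut in gap three, at (345,300), between the second and third dividers, with the block and wedge untouched. I'll check the depth profile to see whether its end is flush with the back board.

```bash
python3 - <<'E'
from h import *
for n in("top","scene"):
    d=np.load(f"end_{n}.npz")["d"];W=cloud(n,d);P=(W[...,:2]-mid)@R+[.05,0]
    m=(d>0)&(abs(P[...,1]-.031)<.015)&(P[...,0]>-.03)&(P[...,0]<.105)
    x=P[m][:,0]*1e3;z=W[m][:,2]*1e3
    off=(z>14)&(z<30)
    print(n,"offcut x",np.round(np.percentile(x[off],[1,3,97,99]),1),"board x min",np.round(np.percentile(x[(z>40)&(z<52)&(x>70)],[2,10,98]),1))
    print("   bench hits between 60 and 90:",np.round(x[(z<10)&(x>60)],1), "z in 68..84:",np.round(z[(x>68)&(x<84)])[:30])
E
```

```text
top offcut x [-15.8 -14.6  85.3  86.6] board x min [ 85.4  85.9 101.4]
   bench hits between 60 and 90: [] z in 68..84: [20. 22. 19. 25. 24. 23. 20. 23. 24. 21. 23. 22. 21. 20. 21. 21. 24. 26.
 25. 20. 24. 20. 25. 21. 25. 24.]
scene offcut x [48.7 50.3 86.6 86.7] board x min [ 85.3  85.8 100.7]
   bench hits between 60 and 90: [] z in 68..84: [39. 31.]
```

The offcut spans x = -16 to 85 mm, so it is fully home, and the arm is clear.

```bash
python3 -c "
from plant import robot
print(robot.sign_off())"
```

```text
the job is handed in; nothing more can be done
None
```

The job is done and handed in: I ran a fingertip along the pressed rail from gap one to gap three, then pushed the offcut along the bench end-on into gap three until it sat against the back board, and left the arm clear at about 28 s of the 61 s allowed.

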